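# Unlock the tube rack in the shaker drawer and hold the plunger up

### The job

Pull the bench shaker's tray out to its stop. Then take the knob of the locking plunger in front of the rack of tall screw-cap tubes, pull it straight up as far as it will go and keep holding it up, so that a colleague can slide that rack free: you finish with the gripper still holding the plunger up and the tray still fully out. Leave the other rack locked, do not shift the racks, and leave everything else on the bench and the shaker where it is.

Things in the scene. Friction and masses are not known exactly. Their poses are not given: they have to be found in the camera images.
- shaker: bench incubator-shaker, a white housing 380 deep (x) x 360 wide (y) x 140 mm high, with a 196 mm high hump over its rear 100 mm; fixed to the bench. Origin under the middle of its front face, at bench height; its own -x axis points out of the front, towards the robot (yaw within 0.18 rad), its y axis to the robot's left. The tray pulls out of the front along its -x
- tray (a joint): how far the shaker's tray is pulled out, m: 0 = shut, 0.190 = at its stop. Stays where it is left; slides with about 4 N of friction
- tray_handle (a point): middle of the tray's steel bar handle: a level round bar 12 mm thick, 105 mm above the bench (35 mm below the housing's top), running along the shaker's y for 100 mm between its two stand-offs, with 39 mm free between the bar and the tray's white front panel (300 mm wide, 15 mm thick, from 20 to 127 mm above the bench). It moves with the tray
- left_knob: black plastic pull knob of the left locking plunger (the one on the left seen by the robot, at y = +66 mm in the tray), origin at the centre of its round head: head 29 mm diameter, 16 mm high (8 mm above and below the origin), under it a 22 mm waist 10 mm high, all on an upright axis. Seated, the origin stands 105 mm above the bench. It rises with the plunger
- left_plunger (a joint): how far the left plunger is pulled up, m: 0 = seated, 0.014 = its upper stop. A spring pulls it down, with 4.5 N when seated rising to 11.5 N at the stop; let go, it snaps back down
- left_pin_tip (a point): lower end of the left plunger's 10 mm steel pin. Seated, it reaches 9 mm down into the hole of the rack's tongue; it comes out of the hole when the plunger has risen 9 mm
- right_knob: black plastic pull knob of the right locking plunger (the one on the right seen by the robot, at y = -66 mm in the tray), origin at the centre of its round head: head 29 mm diameter, 16 mm high (8 mm above and below the origin), under it a 22 mm waist 10 mm high, all on an upright axis. Seated, the origin stands 105 mm above the bench. It rises with the plunger
- right_plunger (a joint): how far the right plunger is pulled up, m: 0 = seated, 0.014 = its upper stop. A spring pulls it down, with 4.5 N when seated rising to 11.5 N at the stop; let go, it snaps back down
- right_pin_tip (a point): lower end of the right plunger's 10 mm steel pin. Seated, it reaches 9 mm down into the hole of the rack's tongue; it comes out of the hole when the plunger has risen 9 mm
- tall_rack: white plastic rack of eleven tall screw-cap tubes; foot plate 90 (x) x 110 (y) x 10 mm, caps' tops 72 mm above its underside. Origin on its underside (tray floor, 40 mm above the bench) below the hole of its tongue, 61 mm in front of the plate's centre; axes as the shaker's. In the tray's left or right half, hidden while the tray is shut. The plunger above its origin locks it
- tall_rack_hole (a point): upper mouth, 12.5 mm wide, of the hole in the tall rack's tongue (40 mm wide, 10 mm thick, reaching 28 mm forward under the plungers' bar), 10 mm above the rack's origin
- low_rack: bare aluminium block holding four strips of tiny capped tubes, same foot plate and tongue as the tall rack, tops 37 mm above its underside. In the other half of the tray, locked by the other plunger
- low_rack_hole (a point): upper mouth of the same hole in the low rack's tongue
- tip_box: bystander: pipette-tip box with a clear lid, 122 x 84 x 71 mm, on the bench left of the tray's way out, origin under its centre
- reagent_bottle: bystander: white bottle, 58 mm diameter, 105 mm high, on the bench right of the tray's way out, origin under its centre
- tube_rack: bystander: black micro-tube rack, 110 x 68 x 43 mm, on the bench farther right, origin under its centre
- calculator: bystander: grey pocket calculator, 130 x 75 x 16 mm, on the bench to the right, origin under its centre
- pipette: bystander: hand pipette lying on the bench to the left, about 260 mm long and 30 mm high, origin near its middle at bench height
- marker: bystander: marker pen lying on the bench to the left, 130 mm long, 15 mm thick, origin under its middle
- timer: bystander: square timer, 62 x 62 x 22 mm, lying on top of the shaker's housing near its front edge, origin under its centre

How it is judged:
By the outcome, as a careful person would: the job done as asked, in the order asked, and still so for the second after the job is handed in, while the arm keeps its last pose, push and grip.
It also fails if it takes over 51 s, if anything falls off the work surface, if the arm or the gripper's body presses on something with over 40 N, if the wrist force passes 120 N, or if a joint passes its speed limit or range.

### The arm

A 6-joint arm with a two-finger parallel gripper is mounted at the origin on the work surface. World frame = base frame: x ahead of the robot, y to its left, z up, the work surface at z = 0. Lengths are in mm, angles in rad, forces in N, time in s.
With the tool pointing down it reaches from about 275 to 1000 mm from the base axis. Payload 8.4 kg.
Tool frame: the origin (TCP) lies midway between the tips of the shut fingers; the grasp point (between the pads) lies 19 mm behind it; z points along the fingers, y is the line along which they close (so a half turn about z gives the same grasp; the last joint's range is limited). The gripper opens to 85 mm and grips with 20 to 120 N. Pads are 22 mm wide; open, the fingers measure 114 mm over their backs; the gripper's body (76 mm by 85 mm) begins 54 mm behind the grasp point. The pads swing forward as they close: fully open they stand 13 mm farther back than shut.
Start: joints at [1.157, 0.353, 1.633, -0, 1.155, -0.002], TCP at [250.161, 572.754, 231.281] pointing down, gripper open.
Joint ranges: [-2.63, 2.63], [-0.92, 2.1], [0.06, 2.66], [-1.3, 4.44], [0, 2.69], [-3.02, 3.02]. Speed limits (rad/s): [2.22, 2.22, 2.79, 3.14, 3.14, 3.14].

### API

Orientations are given as [roll, pitch, yaw] about the fixed x, y, z axes, in that order (R = Rz(yaw) Ry(pitch) Rx(roll)).
In Python, from rig import monitor, imaging, r gives the robot as it stands.
- The arm moves only by the tool drive_tool, never from a script. Its argument "plan" is a list of rows, each an object of numbers: "x", "y", "z": the shift along the tool's x, y, z in units of 50 mm (1.0 is 50 mm); "ax", "ay", "az": the turn, a rotation vector about the tool's x, y, z in units of 6 degrees (1.0 is 6 degrees); "hand": the finger opening in mm, from 0 to 85.4. In form: [{"x": .., "y": .., "z": .., "ax": .., "ay": .., "az": .., "hand": ..}, ...]. A call has 1 to 8 rows; each row is the pose to reach, as a shift and turn from the pose commanded when the call began, along the tool's axes at that moment; what a row does not reach only later rows make up. A row lasts 1/10 s, in which the tool goes at most 50 mm and 8.59 degrees, less where a joint would pass 70% of its speed; a pose out of reach is approached as far as the arm can. A call with a gripper value outside its range is refused whole. The fingers move at their own pace and stop on an object; "grip_force" is the grip in N (left out, the last holds). Time passes only in rows, so rows that repeat a pose let the fingers close. It gives the time, the measured TCP pose, the force, the opening and the grip force at its end, in the units of the state.
- monitor.sense(): the state, without advancing time (a new reading comes with each control period).
- imaging.grab_frame(name): name is "scene" or "top" or "wrist"; returns the picture (420x560x3 uint8, red, green, blue); there is no depth.
- imaging.camera_info(name): a dict with "mtx" (3x3 intrinsics, pixels), "R" (3x3) and "t" (3): a world point X has camera coordinates R X + t. Camera axes: x right, y down, z forward; pixel columns grow to the right and rows downward; lengths in mm; the calibration is good to about 2 mm. A picture is of the moment at which its call begins: read the wrist's pose just before it. camera_info takes no time and is no camera call; for the wrist camera it gives the pose at the moment of the call.
- r.sign_off(): hands the job in; it is judged then, once.
The state is a dict: "clock": time; "qpos": joint angles; "qvel": joint speeds; "joint_efforts": joint torques, N m; "eef_pos": TCP position; "tcp_rot": TCP orientation; "contact_force": force on the tool from outside, world axes, zero at the start; "wrist_torque": the same for the moment, N m; "opening": opening from 0.0 (shut) to 1.0 (fully open); "grasp_force": force on a finger pad.
Only numpy, scipy, OpenCV 4.12 (cv2) and the standard library are available. Lean on these libraries where they do the work, as an engineer would, in place of code of your own. Each camera call takes 0.05 s, during which the arm holds its last target. There are 200 camera calls.

## Working session

There is one attempt and no reset: what is moved stays moved. The work goes in short steps, Python scripts to look and compute and a tool call to move; the robot and the scene stay as the last step left them, time stands still between calls to the robot, and variables do not carry over. Pictures are saved under pics/ and viewed, at most 10 in all, crops included, and the job is handed in when it is done.

Besides the shell and the picture viewer there is one more tool, called after ">>>" as name(argument=value, ...) on one line, values as JSON. drive_tool: Moves the arm, as the interface text tells. Its arguments: {"type":"object","properties":{"plan":{"type":"array","items":{"type":"object","properties":{"x":{"type":"number"},"y":{"type":"number"},"z":{"type":"number"},"ax":{"type":"number"},"ay":{"type":"number"},"az":{"type":"number"},"hand":{"type":"number"}}}},"grip_force":{"type":"number"}},"required":["plan"]}

```bash
mkdir -p pics; ls
python3 - <<'E'
from rig import monitor, imaging, r
import cv2,numpy as np
s=monitor.sense();print(s)
a=imaging.grab_frame("scene");b=imaging.grab_frame("top")
np.save('scene0.npy',a);np.save('top0.npy',b)
for n,i in(("scene",a),("top",b)):
    cv2.imwrite(f"pics/{n}0.png",cv2.resize(i[:,:,::-1],(800,600),interpolation=cv2.INTER_CUBIC))
    print(imaging.camera_info(n))
E
```

```text
pics
{'clock': 0.0, 'qpos': array([ 1.15659711e+00,  3.53678420e-01,  1.63413911e+00,  3.67944125e-05,
        1.15519531e+00, -2.37686949e-03]), 'qvel': array([-0.00139832, -0.00102327,  0.00163877, -0.0018007 ,  0.00090787,
       -0.00166107]), 'joint_efforts': array([ 1.60943488e-03, -6.05253053e+01, -3.42067838e+01,  1.21258527e-04,
        9.37673118e-03, -7.44152601e-06]), 'eef_pos': array([249.95821027, 572.31706624, 230.54064717]), 'tcp_rot': array([-3.14017256e+00, -3.70165979e-05,  2.72975540e+00]), 'contact_force': array([-0.37746864,  0.07637548, -0.2476533 ]), 'wrist_torque': array([-0.00946199,  0.04599256,  0.01193847]), 'grasp_force': 0.0, 'opening': 0.9953103487221346}
{'mtx': array([[392.4510802 ,   0.        , 282.21275565],
       [  0.        , 392.4510802 , 210.8550353 ],
       [  0.        ,   0.        ,   1.        ]]), 'R': array([[-0.32473496,  0.9458002 , -0.00303135],
       [ 0.54593698,  0.18482514, -0.81718571],
       [-0.77233414, -0.26702369, -0.57636649]]), 't': array([ 186.84964484, -241.98034534, 1587.87448216])}
{'mtx': array([[436.2058061 ,   0.        , 277.27450422],
       [  0.        , 436.2058061 , 207.76096797],
       [  0.        ,   0.        ,   1.        ]]), 'R': array([[-2.69619939e-03, -9.99996198e-01,  5.77857020e-04],
       [-9.82874318e-01,  2.54355910e-03, -1.84259613e-01],
       [ 1.84257443e-01, -1.06476148e-03, -9.82877440e-01]]), 't': array([  26.53986028,  602.15200875, 1063.18866072])}
```

View pics/scene0.png

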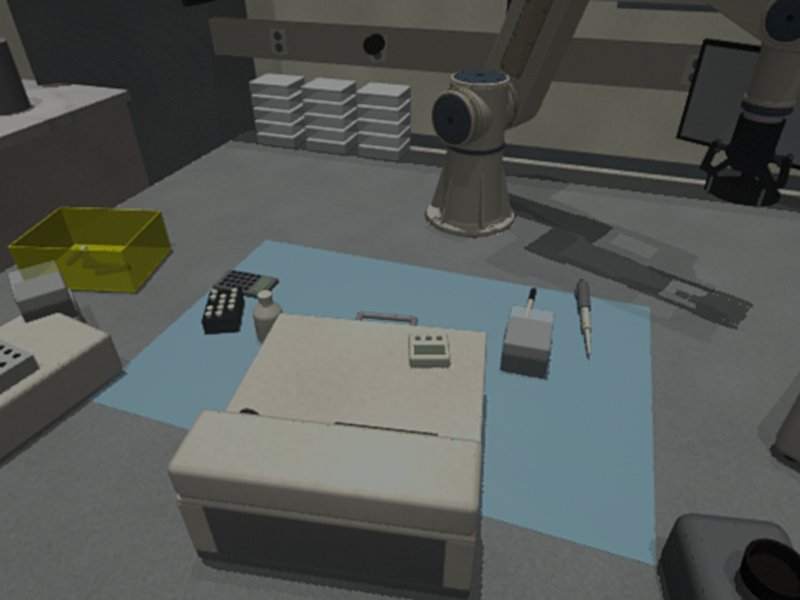

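View pics/top0.png

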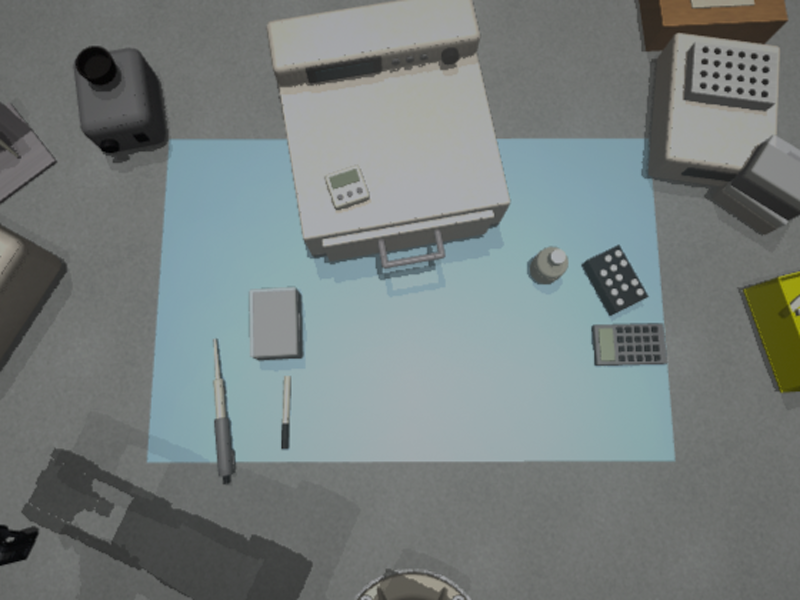

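The top view shows the handle bar from about (383,265) to (443,257), scaled pixels. In the scene view it runs from (357,317) to (416,321). The tip box is at (275,323) and the bottle at (549,265) in the top view.

```bash
cat > h.py <<'E'
import numpy as np, cv2
from scipy.spatial.transform import Rotation as Ro
from scipy.optimize import least_squares
from rig import monitor, imaging, r
def P(c): return c['mtx']@np.c_[c['R'],c['t']]
def tri(c1,p1,c2,p2):
    f=lambda X:np.r_[pr(c1,X)-p1,pr(c2,X)-p2]
    X=cv2.triangulatePoints(P(c1),P(c2),np.float64(p1),np.float64(p2));X=(X[:3]/X[3]).ravel()
    s=least_squares(f,X);return s.x,np.abs(s.fun).max()
def pr(c,X):
    v=c['mtx']@(c['R']@X+c['t']);return v[:2]/v[2]
def onz(c,p,z):   # pixel ray at height z
    d=c['R'].T@np.linalg.solve(c['mtx'],[*p,1.]);o=-c['R'].T@c['t'];return o+d*(z-o[2])/d[2]
def goto(pos,yaw):  # tool down, in tool units
    s=monitor.sense();R0=Ro.from_euler('xyz',s['tcp_rot']);R1=Ro.from_euler('xyz',[np.pi,0,yaw])
    d=R0.inv().apply(np.array(pos)-s['eef_pos'])/50
    w=np.degrees((R0.inv()*R1).as_rotvec())/6
    print('shift',d.round(3),'turn',w.round(3))
E
python3 - <<'E'
from h import *
S=imaging.camera_info("scene");T=imaging.camera_info("top");k=.7
R_=tri(T,np.array([443,257])*k,S,np.array([357,317])*k)
L_=tri(T,np.array([383,265])*k,S,np.array([416,321])*k)
print(R_,L_)
for p in[(443,257),(383,265)]: print(onz(T,np.array(p)*k,105))
print('front edge top',[onz(T,np.array(p)*k,140) for p in[(306,240),(508,205)]])
print('timer',[onz(T,np.array(p)*k,150) for p in[(336,209),(369,198)]])
print('box',[onz(T,np.array(p)*k,71) for p in[(250,287),(300,290),(302,358),(253,358)]])
print('bottle',onz(T,np.array([558,257])*k,105))
E
```

```text
(array([664.88366215, -57.87103506,  99.27498402]), np.float64(0.3507581319215376)) (array([648.85943443,  48.71678188, 104.74778819]), np.float64(0.5054153316429506))
[663.14108506 -56.62836545 105.        ]
[649.1351463  47.5560387 105.       ]
front edge top [array([684.37175467, 176.82079847, 140.        ]), array([ 745.30918579, -166.2790365 ,  140.        ])]
timer [array([735.53632516, 126.03328297, 150.        ]), array([754.85474263,  70.47296186, 150.        ])]
box [array([617.78372215, 284.45204207,  71.        ]), array([612.12110405, 195.50330659,  71.        ]), array([491.53256349, 188.92432268,  71.        ]), array([491.75798707, 274.13253997,  71.        ])]
bottle [ 662.63187432 -256.38077488  105.        ]
```

```bash
python3 -c "
from h import *
goto([640,-5,260],np.pi/2+.16)"
```

```text
shift [-11.77   -7.46   -0.578] turn [-1.10e-02  6.00e-03  9.54e+00]
```

>>> drive_tool(plan=[{"x":-0.8,"y":-0.5,"z":-0.58,"az":1.2,"hand":85},{"x":-1.6,"y":-1.0,"z":-0.58,"az":2.4,"hand":85},{"x":-2.4,"y":-1.5,"z":-0.58,"az":3.6,"hand":85},{"x":-3.2,"y":-2.0,"z":-0.58,"az":4.8,"hand":85},{"x":-4.0,"y":-2.5,"z":-0.58,"az":6.0,"hand":85},{"x":-4.8,"y":-3.0,"z":-0.58,"az":7.2,"hand":70},{"x":-5.6,"y":-3.5,"z":-0.58,"az":8.4,"hand":60},{"x":-6.4,"y":-4.0,"z":-0.58,"az":9.5,"hand":50}])

```text
invalid input
```

```bash
python3 -c "
from h import *
goto([640,-5,260],np.pi/2+.16)"
```

```text
shift [-11.77   -7.46   -0.578] turn [-1.10e-02  6.00e-03  9.54e+00]
```

>>> drive_tool(plan=[{"x":-0.8,"y":-0.5,"z":-0.58,"ax":0,"ay":0,"az":1.2,"hand":85},{"x":-1.6,"y":-1.0,"z":-0.58,"ax":0,"ay":0,"az":2.4,"hand":85},{"x":-2.4,"y":-1.5,"z":-0.58,"ax":0,"ay":0,"az":3.6,"hand":85},{"x":-3.2,"y":-2.0,"z":-0.58,"ax":0,"ay":0,"az":4.8,"hand":85},{"x":-4.0,"y":-2.5,"z":-0.58,"ax":0,"ay":0,"az":6.0,"hand":85},{"x":-4.8,"y":-3.0,"z":-0.58,"ax":0,"ay":0,"az":7.2,"hand":70},{"x":-5.6,"y":-3.5,"z":-0.58,"ax":0,"ay":0,"az":8.4,"hand":60},{"x":-6.4,"y":-4.0,"z":-0.58,"ax":0,"ay":0,"az":9.5,"hand":50}])

```text
clock: 0.9
eef_pos: [464.0, 259.6, 260.2]
tcp_rot: [-3.141, 0.0, 1.73]
contact_force: [0.5, 0.0, -0.2]
opening: 0.59
grasp_force: 0.0
```

```bash
python3 -c "
from h import *
goto([640,-5,260],np.pi/2+.16)"
```

```text
shift [-5.784e+00  2.637e+00  3.000e-03] turn [-0.001  0.    -0.007]
```

>>> drive_tool(plan=[{"x":-0.8,"y":0.36,"z":0,"ax":0,"ay":0,"az":0,"hand":44},{"x":-1.6,"y":0.73,"z":0,"ax":0,"ay":0,"az":0,"hand":44},{"x":-2.4,"y":1.09,"z":0,"ax":0,"ay":0,"az":0,"hand":44},{"x":-3.2,"y":1.46,"z":0,"ax":0,"ay":0,"az":0,"hand":44},{"x":-4.0,"y":1.82,"z":0,"ax":0,"ay":0,"az":0,"hand":44},{"x":-4.8,"y":2.19,"z":0,"ax":0,"ay":0,"az":0,"hand":44},{"x":-5.5,"y":2.5,"z":0,"ax":0,"ay":0,"az":0,"hand":44},{"x":-5.78,"y":2.64,"z":0,"ax":0,"ay":0,"az":0,"hand":44}])

```text
clock: 1.7
eef_pos: [642.0, -5.2, 259.7]
tcp_rot: [-3.141, 0.001, 1.733]
contact_force: [-0.7, 0.1, 0.1]
opening: 0.514
grasp_force: 0.0
```

```bash
python3 -c "
from h import *
s=monitor.sense();print(s['eef_pos'],s['tcp_rot'],s['qpos'].round(2),s['opening'])
c=imaging.camera_info('wrist');np.savez('w1.npz',**c);print(c)
cv2.imwrite('pics/w1.png',cv2.resize(imaging.grab_frame('wrist')[:,:,::-1],(800,600),interpolation=cv2.INTER_CUBIC))"
```

```text
[641.99903484  -5.15233336 259.71050993] [-3.14126450e+00  6.75621872e-04  1.73269571e+00] [-0.01  0.36  1.56 -0.    1.22 -0.17] 0.5141223217373775
{'mtx': array([[325.69437897,   0.        , 288.13496806],
       [  0.        , 325.69437897, 212.05363003],
       [  0.        ,   0.        ,   1.        ]]), 'R': array([[ 9.86946760e-01,  1.61046754e-01,  1.91181848e-04],
       [ 1.52113612e-01, -9.32590136e-01,  3.27318023e-01],
       [ 5.28917993e-02, -3.23016381e-01, -9.44914216e-01]]), 't': array([-632.68478196, -153.63939291,  371.31648718])}
```

View pics/w1.png

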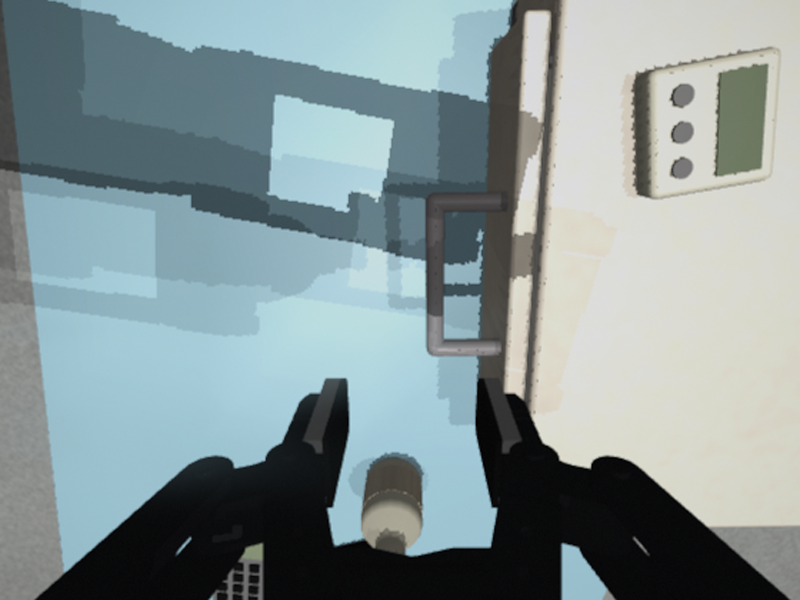

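The wrist view shows the bar from (434,202) to (434,348), parallel to the tool's x axis. The tray front panel's upper edge is at x≈515–545, and the timer is well clear.

```bash
python3 -c "
from h import *
c=dict(np.load('w1.npz'));T=imaging.camera_info('top');k=.7
for p,q in(((434,202),(383,265)),((435,348),(443,257))): print(onz(c,np.array(p)*k,105),tri(c,np.array(p)*k,T,np.array(q)*k))
print('panel',[onz(c,np.array(p)*k,127) for p in((527,20),(509,350))])
print('edge',[onz(c,np.array(p)*k,140) for p in((560,20),(537,350))])
goto([656,-4,260],np.pi/2+.15)
"
```

```text
[647.80243486  45.60735499 105.        ] (array([647.06899194,  46.81734391, 115.30571662]), np.float64(0.21592655253567727))
[666.18594486 -52.92700371 105.        ] (array([667.46397427, -58.01322147,  93.31154713]), np.float64(0.523647077742595))
panel [array([677.34152994, 146.65045882, 127.        ]), array([710.83282532, -36.85680208, 127.        ])]
edge [array([690.99915326, 146.03233716, 140.        ]), array([723.93500161, -28.6108461 , 140.        ])]
shift [-0.012  0.27  -0.007] turn [0.    0.01  0.111]
```

```bash
python3 -c "
from h import *
goto([657,-4,87],np.pi/2+.177)
"
```

```text
shift [-0.011  0.29   3.453] turn [ 0.     0.01  -0.146]
```

>>> drive_tool(plan=[{"x":-0.01,"y":0.29,"z":0.4,"ax":0,"ay":0,"az":-0.15,"hand":44},{"x":-0.01,"y":0.29,"z":0.9,"ax":0,"ay":0,"az":-0.15,"hand":44},{"x":-0.01,"y":0.29,"z":1.4,"ax":0,"ay":0,"az":-0.15,"hand":44},{"x":-0.01,"y":0.29,"z":1.9,"ax":0,"ay":0,"az":-0.15,"hand":44},{"x":-0.01,"y":0.29,"z":2.4,"ax":0,"ay":0,"az":-0.15,"hand":44},{"x":-0.01,"y":0.29,"z":2.9,"ax":0,"ay":0,"az":-0.15,"hand":44},{"x":-0.01,"y":0.29,"z":3.3,"ax":0,"ay":0,"az":-0.15,"hand":44},{"x":-0.01,"y":0.29,"z":3.45,"ax":0,"ay":0,"az":-0.15,"hand":44}])

```text
clock: 2.55
eef_pos: [653.2, 0.8, 85.4]
tcp_rot: [-3.138, -0.001, 1.751]
contact_force: [-0.7, 0.6, 0.2]
opening: 0.516
grasp_force: 0.0
```

>>> drive_tool(plan=[{"x":0,"y":0,"z":0,"ax":0,"ay":0,"az":0,"hand":30},{"x":0,"y":0,"z":0,"ax":0,"ay":0,"az":0,"hand":20},{"x":0,"y":0,"z":0,"ax":0,"ay":0,"az":0,"hand":8},{"x":0,"y":0,"z":0,"ax":0,"ay":0,"az":0,"hand":8},{"x":0,"y":0,"z":0,"ax":0,"ay":0,"az":0,"hand":8}], grip_force=30)

```text
clock: 3.05
eef_pos: [656.1, 0.0, 89.1]
tcp_rot: [3.139, -0.0, 1.751]
contact_force: [-0.2, 1.5, 6.0]
opening: 0.127
grasp_force: 29.7
```

>>> drive_tool(plan=[{"x":0,"y":-0.15,"z":0,"ax":0,"ay":0,"az":0,"hand":8},{"x":0,"y":-0.4,"z":0,"ax":0,"ay":0,"az":0,"hand":8},{"x":0,"y":-0.7,"z":0,"ax":0,"ay":0,"az":0,"hand":8},{"x":0,"y":-1.0,"z":0,"ax":0,"ay":0,"az":0,"hand":8},{"x":0,"y":-1.3,"z":0,"ax":0,"ay":0,"az":0,"hand":8},{"x":0,"y":-1.6,"z":0,"ax":0,"ay":0,"az":0,"hand":8},{"x":0,"y":-1.85,"z":0,"ax":0,"ay":0,"az":0,"hand":8},{"x":0,"y":-2.0,"z":0,"ax":0,"ay":0,"az":0,"hand":8}])

```text
clock: 3.85
eef_pos: [557.8, -17.7, 89.1]
tcp_rot: [3.138, -0.0, 1.75]
contact_force: [3.3, 5.8, 3.4]
opening: 0.125
grasp_force: 30.5
```

>>> drive_tool(plan=[{"x":0,"y":-0.2,"z":0,"ax":0,"ay":0,"az":0,"hand":8},{"x":0,"y":-0.5,"z":0,"ax":0,"ay":0,"az":0,"hand":8},{"x":0,"y":-0.8,"z":0,"ax":0,"ay":0,"az":0,"hand":8},{"x":0,"y":-1.1,"z":0,"ax":0,"ay":0,"az":0,"hand":8},{"x":0,"y":-1.3,"z":0,"ax":0,"ay":0,"az":0,"hand":8},{"x":0,"y":-1.5,"z":0,"ax":0,"ay":0,"az":0,"hand":8},{"x":0,"y":-1.6,"z":0,"ax":0,"ay":0,"az":0,"hand":8},{"x":0,"y":-1.65,"z":0,"ax":0,"ay":0,"az":0,"hand":8}])

```text
clock: 4.65
eef_pos: [477.0, -32.2, 89.1]
tcp_rot: [3.138, -0.0, 1.75]
contact_force: [3.3, 9.3, 5.7]
opening: 0.125
grasp_force: 30.8
```

>>> drive_tool(plan=[{"x":0.02,"y":-0.06,"z":0,"ax":0,"ay":0,"az":0,"hand":8},{"x":0.03,"y":-0.12,"z":0,"ax":0,"ay":0,"az":0,"hand":8},{"x":0.03,"y":-0.16,"z":0,"ax":0,"ay":0,"az":0,"hand":8},{"x":0.03,"y":-0.18,"z":0,"ax":0,"ay":0,"az":0,"hand":8},{"x":0.03,"y":-0.2,"z":0,"ax":0,"ay":0,"az":0,"hand":8},{"x":0.03,"y":-0.2,"z":0,"ax":0,"ay":0,"az":0,"hand":8}])

```text
clock: 5.25
eef_pos: [469.4, -33.6, 89.1]
tcp_rot: [3.134, 0.002, 1.75]
contact_force: [10.0, 1.0, -0.3]
opening: 0.121
grasp_force: 30.3
```

>>> drive_tool(plan=[{"x":0,"y":-0.04,"z":0,"ax":0,"ay":0,"az":0,"hand":8},{"x":0,"y":-0.08,"z":0,"ax":0,"ay":0,"az":0,"hand":8},{"x":0,"y":-0.08,"z":0,"ax":0,"ay":0,"az":0,"hand":8}])

```text
clock: 5.55
eef_pos: [469.3, -33.6, 89.3]
tcp_rot: [3.126, 0.002, 1.75]
contact_force: [26.3, 7.7, -18.2]
opening: 0.126
grasp_force: 29.4
```

>>> drive_tool(plan=[{"x":0,"y":0.05,"z":0,"ax":0,"ay":0,"az":0,"hand":8},{"x":0,"y":0.09,"z":0,"ax":0,"ay":0,"az":0,"hand":8},{"x":0,"y":0.09,"z":0,"ax":0,"ay":0,"az":0,"hand":44},{"x":0,"y":0.09,"z":0,"ax":0,"ay":0,"az":0,"hand":44},{"x":0,"y":0.09,"z":0,"ax":0,"ay":0,"az":0,"hand":44},{"x":0,"y":0.09,"z":0,"ax":0,"ay":0,"az":0,"hand":44}])

```text
clock: 6.15
eef_pos: [465.4, -33.2, 87.6]
tcp_rot: [-3.141, -0.0, 1.751]
contact_force: [0.2, 0.9, -0.2]
opening: 0.513
grasp_force: 0.0
```

>>> drive_tool(plan=[{"x":0,"y":0,"z":-0.4,"ax":0,"ay":0,"az":0,"hand":44},{"x":0,"y":0,"z":-1.0,"ax":0,"ay":0,"az":0,"hand":44},{"x":0,"y":0,"z":-1.7,"ax":0,"ay":0,"az":0,"hand":44},{"x":0,"y":0,"z":-2.4,"ax":0,"ay":0,"az":0,"hand":44},{"x":0,"y":0.3,"z":-3.0,"ax":0,"ay":0,"az":0,"hand":60},{"x":0,"y":0.6,"z":-3.5,"ax":0,"ay":0,"az":0,"hand":60},{"x":0,"y":0.6,"z":-3.6,"ax":0,"ay":0,"az":0,"hand":60}])

```text
clock: 6.85
eef_pos: [498.1, -27.7, 270.7]
tcp_rot: [3.136, 0.001, 1.751]
contact_force: [0.6, -0.7, -0.7]
opening: 0.706
grasp_force: 0.0
```

```bash
python3 -c "
from h import *
s=monitor.sense();print(s['eef_pos'],s['tcp_rot'],s['contact_force'])
c=imaging.camera_info('wrist');np.savez('w2.npz',**c)
cv2.imwrite('pics/w2.png',cv2.resize(imaging.grab_frame('wrist')[:,:,::-1],(800,600),interpolation=cv2.INTER_CUBIC))"
```

```text
[498.12581075 -27.71740262 270.67682853] [3.13631844e+00 1.24068890e-03 1.75086987e+00] [ 0.60727008 -0.74293898 -0.68829344]
```

View pics/w2.png

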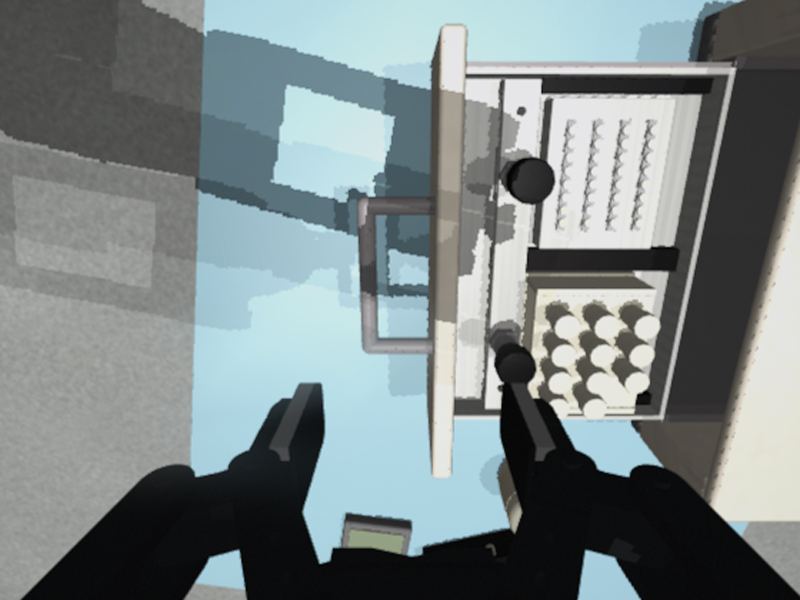

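The tray is out. The low aluminium rack is in the left half with its knob at (529,180). The tall tubes are in the right half, with their knob at about (515,365), partly hidden by a finger. I'll take the right knob, with the fingers closing along y.

```bash
python3 -c "
from h import *
c=dict(np.load('w2.npz'));k=.7
a=[onz(c,np.array(p)*k,105) for p in((529,180),(515,363))];print(a,a[0]-a[1])
print('bar',[onz(c,np.array(p)*k,105) for p in((367,204),(370,346))])
print('cam',-c['R'].T@c['t'])
K=a[1]
goto([K[0]-5,K[1],230],np.pi/2+.18+np.pi/2)
"
```

```text
[array([561.95573334,  46.48942177, 105.        ]), array([585.71102577, -81.34273532, 105.        ])] [-23.75529243 127.83215709   0.        ]
bar [array([462.05344871,  12.97824565, 105.        ]), array([479.13782558, -86.59534608, 105.        ])]
cam [481.97067639  55.66083765 412.21865622]
shift [-1.355  1.46   0.795] turn [  0.016   0.027 -14.998]
```

>>> drive_tool(plan=[{"x":-0.3,"y":0.3,"z":0.1,"ax":0,"ay":0,"az":-1.2,"hand":60},{"x":-0.6,"y":0.6,"z":0.2,"ax":0,"ay":0,"az":-2.5,"hand":60},{"x":-0.9,"y":0.9,"z":0.3,"ax":0,"ay":0,"az":-3.8,"hand":60},{"x":-1.2,"y":1.2,"z":0.4,"ax":0,"ay":0,"az":-5.1,"hand":60},{"x":-1.36,"y":1.46,"z":0.5,"ax":0,"ay":0,"az":-6.4,"hand":60},{"x":-1.36,"y":1.46,"z":0.6,"ax":0,"ay":0,"az":-7.7,"hand":60},{"x":-1.36,"y":1.46,"z":0.7,"ax":0,"ay":0,"az":-9.0,"hand":60},{"x":-1.36,"y":1.46,"z":0.8,"ax":0,"ay":0,"az":-10.3,"hand":60}])

```text
clock: 7.7
eef_pos: [577.7, -81.6, 225.3]
tcp_rot: [-3.141, -0.004, 2.835]
contact_force: [0.0, 0.2, -0.3]
opening: 0.699
grasp_force: 0.0
```

>>> drive_tool(plan=[{"x":0,"y":0,"z":0,"ax":0,"ay":0,"az":-1.3,"hand":60},{"x":0,"y":0,"z":0,"ax":0,"ay":0,"az":-2.6,"hand":60},{"x":0,"y":0,"z":0,"ax":0,"ay":0,"az":-3.9,"hand":60},{"x":0,"y":0,"z":0,"ax":0,"ay":0,"az":-4.7,"hand":60},{"x":0,"y":0,"z":0,"ax":0,"ay":0,"az":-4.7,"hand":60}])

```text
clock: 8.2
eef_pos: [577.8, -81.5, 225.9]
tcp_rot: [3.141, -0.003, -2.961]
contact_force: [-0.5, 0.8, -0.6]
opening: 0.704
grasp_force: 0.0
```

```bash
python3 -c "
from h import *
s=monitor.sense();print(s['eef_pos'],s['tcp_rot'],s['qpos'].round(2))
c=imaging.camera_info('wrist');np.savez('w3.npz',**c)
cv2.imwrite('pics/w3.png',cv2.resize(imaging.grab_frame('wrist')[:,:,::-1],(800,600),interpolation=cv2.INTER_CUBIC))"
```

```text
[577.80976177 -81.54467126 225.908889  ] [ 3.14059187 -0.00315598 -2.96063807] [-0.14  0.3   1.73 -0.    1.12 -1.89]
```

View pics/w3.png

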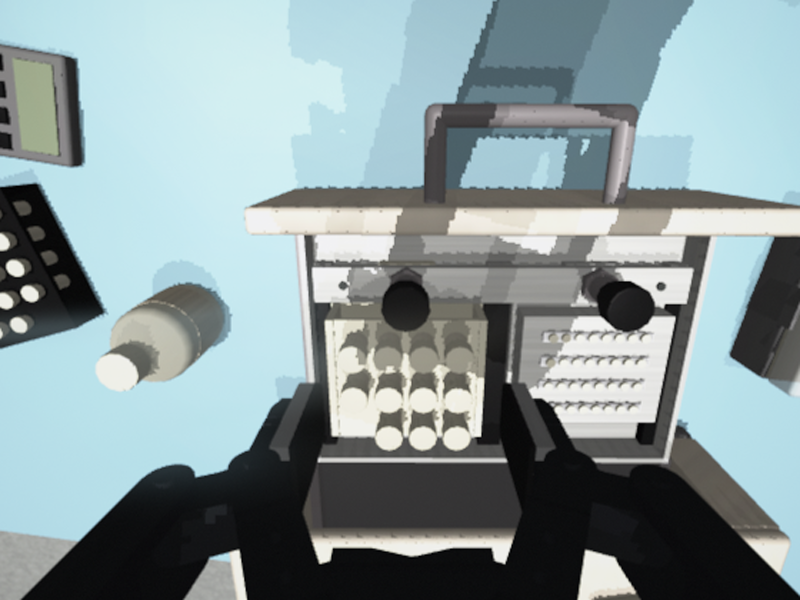

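The target knob's head is centred at (406,306), in front of the tall tubes, and the other knob is at (627,306). There is free space on both sides along y.

```bash
python3 -c "
from h import *
c=dict(np.load('w2.npz'));d=dict(np.load('w3.npz'));k=.7
print(tri(c,np.array((529,180))*k,d,np.array((627,306))*k));K=tri(c,np.array((515,363))*k,d,np.array((406,306))*k);print(K)
print(onz(d,np.array((406,306))*k,105), onz(d,np.array((627,306))*k,105))
print('bar',onz(d,np.array((405,285))*k,70))
goto([K[0][0],K[0][1],90],np.pi+.183)
"
```

```text
(array([561.82591382,  46.51891658, 106.3824518 ]), np.float64(0.24083057003537078))
(array([587.00496297, -82.74973212, 101.92317508]), np.float64(0.22553841824577603))
[586.11939628 -82.90874436 105.        ] [562.38625828  47.3114519  105.        ]
bar [583.75008397 -84.36685579  70.        ]
shift [-0.179 -0.057  2.724] turn [ 0.008 -0.026 -0.049]
```

>>> drive_tool(plan=[{"x":-0.17,"y":-0.05,"z":0.4,"ax":0,"ay":0,"az":-0.05,"hand":50},{"x":-0.17,"y":-0.05,"z":0.9,"ax":0,"ay":0,"az":-0.05,"hand":50},{"x":-0.17,"y":-0.05,"z":1.4,"ax":0,"ay":0,"az":-0.05,"hand":50},{"x":-0.17,"y":-0.05,"z":1.9,"ax":0,"ay":0,"az":-0.05,"hand":50},{"x":-0.17,"y":-0.05,"z":2.2,"ax":0,"ay":0,"az":-0.05,"hand":50},{"x":-0.17,"y":-0.05,"z":2.4,"ax":0,"ay":0,"az":-0.05,"hand":50},{"x":-0.17,"y":-0.05,"z":2.6,"ax":0,"ay":0,"az":-0.05,"hand":50},{"x":-0.17,"y":-0.05,"z":2.7,"ax":0,"ay":0,"az":-0.05,"hand":50}])

```text
clock: 9.05
eef_pos: [588.3, -82.6, 92.3]
tcp_rot: [3.142, -0.0, -2.957]
contact_force: [0.3, 0.5, 0.5]
opening: 0.588
grasp_force: 0.0
```

```bash
python3 -c "
from h import *
s=monitor.sense();print(s['eef_pos'],s['tcp_rot'],s['contact_force'])
c=imaging.camera_info('wrist');np.savez('w4.npz',**c)
print([pr(c,np.array([586,-82.3,z]))/.7 for z in(105,113)])
cv2.imwrite('pics/w4.png',cv2.resize(imaging.grab_frame('wrist')[:,:,::-1],(800,600),interpolation=cv2.INTER_CUBIC))"
```

```text
[588.3128379  -82.59376117  92.3177487 ] [ 3.14154835e+00 -1.35247669e-04 -2.95701994e+00] [0.30008692 0.52894318 0.46117561]
[array([412.67485257, 414.25847087]), array([412.74296802, 428.84484754])]
```

View pics/w4.png

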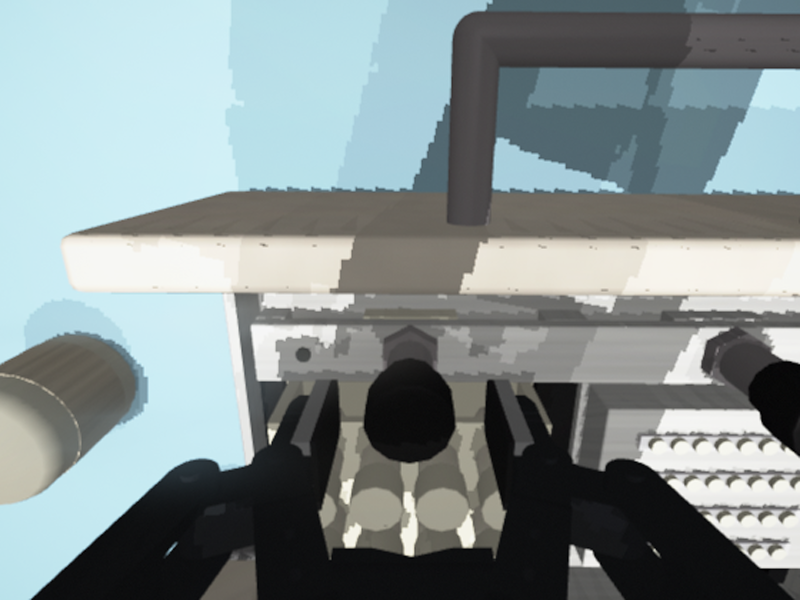

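The knob's head is at (409,415), between the finger tips at (337,385) and (490,385). It is centred to within about 1 mm and the fingers are clear of everything. I'll lower 5 mm and close.

>>> drive_tool(plan=[{"x":0.04,"y":-0.01,"z":0.05,"ax":0,"ay":0,"az":0,"hand":50},{"x":0.04,"y":-0.01,"z":0.08,"ax":0,"ay":0,"az":0,"hand":40},{"x":0.04,"y":-0.01,"z":0.08,"ax":0,"ay":0,"az":0,"hand":32},{"x":0.04,"y":-0.01,"z":0.08,"ax":0,"ay":0,"az":0,"hand":20},{"x":0.04,"y":-0.01,"z":0.08,"ax":0,"ay":0,"az":0,"hand":15},{"x":0.04,"y":-0.01,"z":0.08,"ax":0,"ay":0,"az":0,"hand":15},{"x":0.04,"y":-0.01,"z":0.08,"ax":0,"ay":0,"az":0,"hand":15}], grip_force=60)

```text
clock: 9.8
eef_pos: [586.8, -83.7, 89.4]
tcp_rot: [-3.141, 0.001, -2.956]
contact_force: [-1.3, -1.6, 5.2]
opening: 0.313
grasp_force: 58.7
```

>>> drive_tool(plan=[{"x":0,"y":0,"z":-0.05,"ax":0,"ay":0,"az":0,"hand":15},{"x":0,"y":0,"z":-0.1,"ax":0,"ay":0,"az":0,"hand":15},{"x":0,"y":0,"z":-0.15,"ax":0,"ay":0,"az":0,"hand":15},{"x":0,"y":0,"z":-0.2,"ax":0,"ay":0,"az":0,"hand":15},{"x":0,"y":0,"z":-0.25,"ax":0,"ay":0,"az":0,"hand":15},{"x":0,"y":0,"z":-0.28,"ax":0,"ay":0,"az":0,"hand":15},{"x":0,"y":0,"z":-0.28,"ax":0,"ay":0,"az":0,"hand":15}])

```text
clock: 10.5
eef_pos: [586.6, -83.6, 102.5]
tcp_rot: [-3.141, 0.0, -2.956]
contact_force: [5.4, -5.0, -10.7]
opening: 0.317
grasp_force: 59.7
```

>>> drive_tool(plan=[{"x":0,"y":0,"z":-0.03,"ax":0,"ay":0,"az":0,"hand":15},{"x":0,"y":0,"z":-0.06,"ax":0,"ay":0,"az":0,"hand":15},{"x":0,"y":0,"z":-0.06,"ax":0,"ay":0,"az":0,"hand":15}])

```text
clock: 10.8
eef_pos: [586.4, -83.6, 103.8]
tcp_rot: [-3.141, -0.0, -2.956]
contact_force: [9.3, -4.4, -25.7]
opening: 0.313
grasp_force: 62.0
```

>>> drive_tool(plan=[{"x":0,"y":0,"z":0.02,"ax":0,"ay":0,"az":0,"hand":15},{"x":0,"y":0,"z":0.02,"ax":0,"ay":0,"az":0,"hand":15},{"x":0,"y":0,"z":0.02,"ax":0,"ay":0,"az":0,"hand":15},{"x":0,"y":0,"z":0.02,"ax":0,"ay":0,"az":0,"hand":15},{"x":0,"y":0,"z":0.02,"ax":0,"ay":0,"az":0,"hand":15},{"x":0,"y":0,"z":0.02,"ax":0,"ay":0,"az":0,"hand":15}], grip_force=75)

```text
clock: 11.4
eef_pos: [586.5, -83.6, 103.7]
tcp_rot: [-3.141, -0.0, -2.956]
contact_force: [6.6, -4.7, -16.3]
opening: 0.312
grasp_force: 75.0
```

```bash
python3 -c "
from h import *
s=monitor.sense();print(s['eef_pos'],s['contact_force'],s['grasp_force'])
cv2.imwrite('pics/w5.png',cv2.resize(imaging.grab_frame('wrist')[:,:,::-1],(800,600),interpolation=cv2.INTER_CUBIC))
cv2.imwrite('pics/t5.png',cv2.resize(imaging.grab_frame('top')[:,:,::-1],(800,600),interpolation=cv2.INTER_CUBIC))"
```

```text
[586.50966359 -83.6423589  103.74389135] [  6.62561024  -4.67068903 -16.34924663] 75.02668261528015
```

View pics/w5.png

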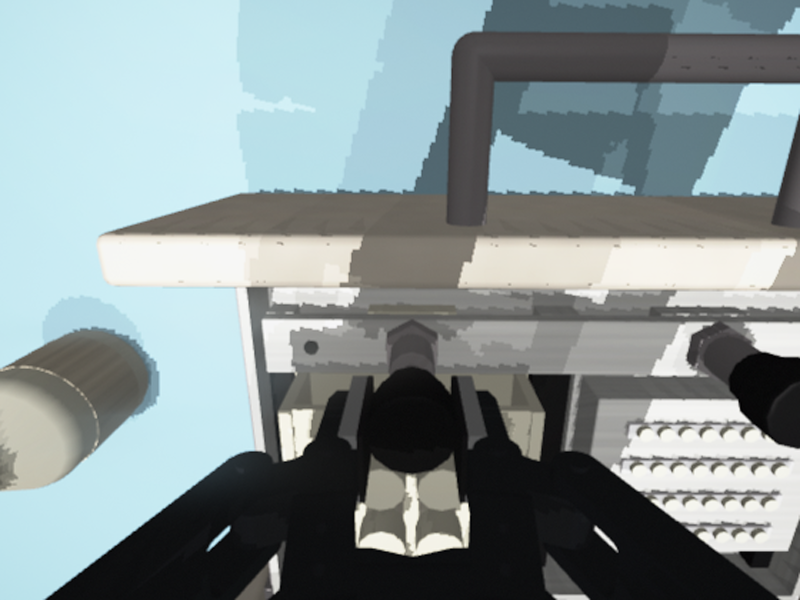

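View pics/t5.png

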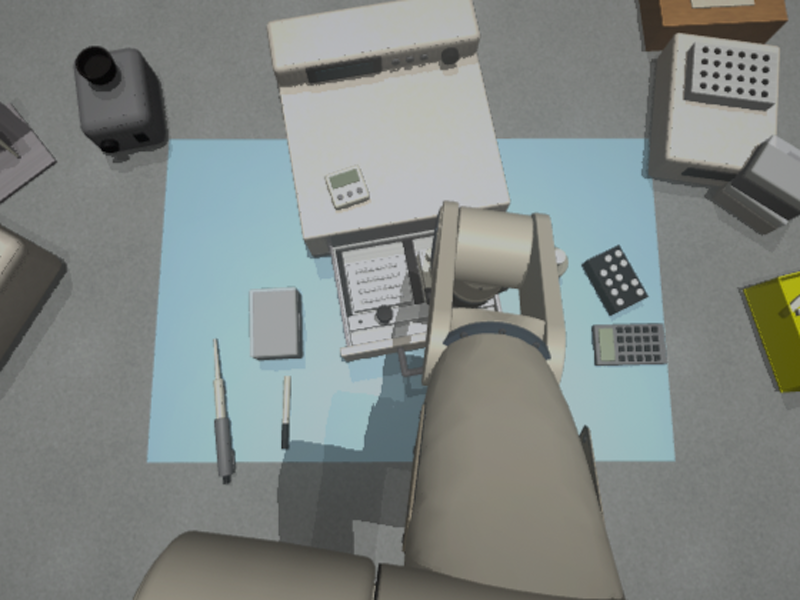

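The fingers at (360,410) and (465,410) hold the raised knob. The tray is out and everything else is where it was.

```bash
python3 -c "
from rig import r
print(r.sign_off())"
```

```text
the job is handed in; nothing more can be done
None
```

The job is handed in at about 11.5 s on the robot's clock: the tray is out at its stop and the gripper is holding the right plunger (tall-tube rack) up at its upper stop; the left rack stays locked, and the last pictures show nothing else moved.

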